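Put the carafe on its drip tray and open its stopper to the pour mark

ROBOT

A 6-joint arm with a two-finger parallel gripper is mounted at the origin on a cart in front of the work surface, level with it; the furniture and walls round the work are solid. World frame = base frame: x ahead of the robot, y to its left, z up, the work surface at z = 0. Lengths are in m, angles in rad, forces in N, time in s.
With the tool pointing down it reaches from about 0.275 to 0.875 m from the base axis. Payload 12.5 kg.
Tool frame: the origin (TCP) lies at the very end of the fingers, on their centre line; the grasp point (between the pads) lies 19 mm behind it; z points along the fingers, y is the line along which they close (so a half turn about z gives the same grasp; the last joint's range is limited). The gripper opens to 85 mm and grips with 20 to 120 N. Pads are 22 mm wide; open, the fingers measure 114 mm over their backs; the gripper's body (76 mm by 85 mm) begins 54 mm behind the grasp point. The pads swing forward as they close: fully open they stand 13 mm farther back than shut.
Start: joints at [1.186, 0.351, 1.652, -0, 1.139, -0.085], TCP at [0.162, 0.525, 0.231] pointing down, gripper open.
Joint ranges: [-2.75, 2.75], [-0.79, 2.1], [0.01, 2.65], [-1.57, 4.71], [0.07, 3.14], [-2.87, 2.87]. Speed limits (rad/s): [2.22, 2.22, 2.79, 3.14, 3.14, 3.14].

INTERFACE

Orientations are given as a 3x3 rotation matrix whose columns are the frame's x, y, z axes.
In Python, from bench import manip gives the robot as it stands. Calls block until the motion is done:
- manip.move_ptp(position, orientation): joint-space move of the TCP to a pose.
- manip.move_l(position, attitude=None, max_speed=0.15): straight line of the TCP; attitude=None keeps the orientation; max_speed is the mean speed in m/s.
- manip.move_j(angles): joint-space move.
- manip.set_gripper(opening, effort=None): opening from 0.0 (shut) to 1.0 (fully open); effort is the grip in N (None keeps the last); returns when the fingers have stopped.
- manip.dwell(seconds).
- manip.inverse_kinematics(position, orientation): joint angles nearest the present ones, or None.
- manip.grab_frame(name): name is "scene" or "top"; returns (picture, depth): 420x560x3 uint8, red, green, blue; 420x560 float32, m along the optical axis (not along the pixel's ray), 0 where there is no reading.
- manip.get_calibration(name): a dict with "camera_matrix" (3x3 intrinsics, pixels), "R" (3x3) and "t" (3): a world point X has camera coordinates R X + t. Camera axes: x right, y down, z forward; pixel columns grow to the right and rows downward; lengths in m; the calibration is good to about 2 mm. A picture is of the moment at which its call begins. get_calibration takes no time and is no camera call.
A pose or a line that the arm cannot do raises manip.Unreachable and nothing moves.
- manip.sign_off(): hands the job in; it is judged then, once.
Trained networks look in the newest picture that a camera, given by its name, has taken for a name from the list of things; names that differ only in an ending like _2 or _b are one class to them, and where a whole thing is asked for, a point or a joint stands for the part that bears it (a point fixed in the world has none). Each returns a list of dicts, best first, with "confidence" (0 to 1); they miss things now and then, are a little off and sometimes report something else, mostly with a low value. They report only what shows in the picture. A call takes as long as a camera call.
- manip.look_for(camera, name): "at" ([x, y, z] in m, in world coordinates, good to about 4 mm: the middle of the surface that is visible of it).
Readings, each from a call of its own:
- manip.current_time(): time.
- manip.current_qpos(): joint angles.
- manip.current_joint_vel(): joint speeds.
- manip.current_joint_torque(): joint torques, N m.
- manip.current_ee_pos(): TCP position.
- manip.current_tcp_rot(): TCP orientation.
- manip.current_force(): force on the tool from outside, world axes, zero at the start.
- manip.current_ft_torque(): the same for the moment, N m.
- manip.current_grip_width(): opening from 0.0 (shut) to 1.0 (fully open).
- manip.current_grip_force(): force on a finger pad.
Only numpy, scipy, OpenCV 4.12 (cv2) and the standard library are available. Lean on these libraries where they do the work, as an engineer would, in place of code of your own. Each camera call takes 0.05 s, during which the arm holds its last target. There are 200 camera calls.

TASK

Lift the insulated carafe by its neck or its handle, never by the stopper, and stand it upright in the middle of the drip tray, with the handle towards the tray's finger lip and the spout away from it; keep the stopper shut on the way. Then let go, take the stopper's knob and turn it anticlockwise until its pointer stands between the two ribs at the spout, on the far rim. Set the carafe down, do not drop it or tip it over, and leave the other things where they are.

Things in the scene. Friction and masses are not known exactly. Their poses are not given: they have to be found in the camera images.
- carafe: loose insulated carafe, about 0.9 kg, 173 mm high with its stopper: steel body of 100 mm diameter up to 74 mm, shoulder narrowing to 66 mm at 108 mm, black neck collar of 62 mm diameter from 113 to 144 mm, foot of 94 mm diameter. Origin: centre of the underside; x to the spout, -x to the handle, z up. Its origin is at z = 0 on the worktop, 0.012 on the tray's grille.
- neck (a point): point on the carafe's axis at the height to grip the neck collar (62 mm across), 132 mm above the underside (12 mm below the collar's top, 41 mm below the knob's top); axes as the carafe's. From above the fingers pass either side of the stopper and close along the carafe's y, clear of spout and handle
- spout (a point): tip of the spout, a black lip on the collar 20 mm wide: 48 mm from the axis along +x, 142 mm above the underside. Two small steel ribs stand at its root, 30 to 37 mm from the axis, tops at 152 mm, their centres 9 mm either side of the spout's middle line; the 15 mm gap between them is the pour mark
- handle (a point): middle of the grip of the carafe's handle, a black bar loop 17 mm thick in the carafe's x-z plane, from 21 to 117 mm high and out to 104 mm from the axis; this point is 95 mm from the axis along -x, 75 mm above the underside
- stopper (a joint): turn of the stopper about the carafe's axis: the angle (rad) by which its pointer stands clockwise, seen from above, of the spout's middle line. 0 = pointer at the middle of the pour mark (open). It starts shut, between 1.7 and 2.6; turn it anticlockwise to open. Stops at -0.6 and 2.9. Stays where it is left (friction 0.03 N m)
- pointer (a point): tip of the stopper's pointer: a steel beak 5 mm wide and 7 mm high on the stopper's low skirt (54 mm diameter, from 145 to 151 mm above the carafe's underside), reaching 31 mm from the axis; a steel line on top of the knob points the same way
- stopper_knob: fluted black grip knob of the stopper, a wheel of 50 mm diameter, from 151 to 173 mm above the carafe's underside; turns with the stopper. Origin: on the axis at its lower edge; x points the way of the pointer. Fingertips held 154 mm or more above the underside clear the pointer and the ribs.
- drip_tray: fixed stainless drip tray, 180 mm (x) by 160 mm (y): slotted grille at height 12 mm inside a rim 6 mm wide and 16 mm high (inner 168 x 148 mm). Origin: centre of the underside; -x points to its edge with the finger lip (70 mm wide, reaching 104 mm from the origin), the one nearest the robot. Overhead a wire shelf begins at x = 0.60, 0.58 m above the worktop
- salt_shaker: bystander: small glass shaker with steel cap, 45 mm diameter, 87 mm high; origin at the centre of its underside
- sauce_cup: bystander: small steel sauce cup, 68 mm diameter, 40 mm high; origin at the centre of its underside
- mustard_b: bystander: yellow squeeze bottle, 56 x 72 mm, 199 mm high, the one standing nearer the robot's right; origin at the centre of its underside
- deli_cup: bystander: white lidded tub, 114 mm diameter, 68 mm high; origin at the centre of its underside
- marker: bystander: white marker pen with black cap lying flat, 135 mm long, 16 mm thick; origin at the middle of its underside, y along it

How it is judged:
On the way, in this order (a step that is already met when the one before it is completed fails the run):
1. the carafe stands upright in the middle of the tray, handle to the lip, let go, with its stopper still shut (horizontal distance between carafe and drip_tray below 0.025 m and z of carafe in the frame of drip_tray below 0.016 m and angle between carafe's own z axis and vertical below 0.06 rad and angle between the x axis of carafe and the x axis of drip_tray, either way round below 0.3 rad and x of handle in the frame of drip_tray below -0.04 m and linear speed of carafe below 0.02 m/s and contact force between the fingers and carafe below 0.3 N and value of joint stopper above 1.3 rad), for 0.2 s.
2. the stopper's pointer stands between the ribs at the spout (value of joint stopper between -0.15 and 0.15 rad), for 0.2 s.
At the end, for the whole second after the job is handed in: The carafe stands at rest and upright (within 0.06 rad) on the tray's grille, its axis within 25 mm of the tray's centre, its handle towards the finger lip (within 0.30 rad of the tray's x axis), the stopper's pointer within 0.15 rad of the spout's middle line, and nothing holds it (all of step 2 and horizontal distance between carafe and drip_tray below 0.025 m and z of carafe in the frame of drip_tray below 0.016 m and angle between carafe's own z axis and vertical below 0.06 rad and angle between the x axis of carafe and the x axis of drip_tray, either way round below 0.3 rad and x of handle in the frame of drip_tray below -0.04 m and linear speed of carafe below 0.02 m/s and contact force between the fingers and carafe below 0.3 N); the robot touches nothing.
It fails at once if the carafe is tipped by more than 0.5 rad (angle between carafe's own z axis and vertical above 0.5 rad).
It fails at once if the carafe is off the surface while the fingers hold its stopper (height (world z) of carafe above 0.03 m and contact force between the fingers and stopper_knob above 3 N).
It fails at once if the stopper is opened (below 1.2 rad) away from the tray (value of joint stopper below 1.2 rad and horizontal distance between carafe and drip_tray above 0.05 m).
It fails at once if the carafe is dropped (moves faster than 0.45 m/s, a fall of about 10 mm, while the fingers do not hold it) (linear speed of carafe above 0.45 m/s and contact force between the fingers and carafe below 0.1 N).
It fails at once if a bystander is moved by more than 30 mm (distance of any of salt_shaker, sauce_cup, mustard_b, deli_cup, marker from where it was at the start of the episode above 0.03 m).
It also fails if it takes over 61 s, if anything falls off the work surface, if the arm or the gripper's body presses on something with over 40 N, if the wrist force passes 120 N, or if a joint passes its speed limit or range.

## Working session

There is one attempt and no reset: what is moved stays moved. The work goes in short steps, each a Python script; the robot and the scene stay as the last script left them, time stands still between calls to the robot, and variables do not carry over. Pictures are saved under pics/ and viewed, at most 10 in all, crops included, and the job is handed in when it is done.

```bash
mkdir -p pics
python3 - <<'E'
from bench import manip
import cv2,numpy as np
for c in ("scene","top"):
    p,d=manip.grab_frame(c); cv2.imwrite(f"pics/{c}0.png",p[:,:,::-1]); np.save(f"pics/{c}0.npy",d)
    for n in ("carafe","neck","spout","handle","pointer","stopper_knob","drip_tray","salt_shaker","sauce_cup","mustard_b","deli_cup","marker"):
        print(c,n,[(np.round(r["at"],3).tolist(),round(r["confidence"],2)) for r in manip.look_for(c,n)[:3]])
print(manip.current_time(),manip.current_tcp_rot().round(2))
E
```

```text
scene carafe [([0.44, 0.133, 0.102], 0.91), ([0.456, 0.137, 0.173], 0.72)]
scene neck []
scene spout [([0.437, 0.134, 0.102], 0.84)]
scene handle [([0.443, 0.133, 0.101], 0.81), ([0.599, -0.069, 0.058], 0.34)]
scene pointer [([0.458, 0.136, 0.17], 0.79)]
scene stopper_knob [([0.459, 0.137, 0.17], 0.92)]
scene drip_tray [([0.44, -0.258, 0.013], 0.7)]
scene salt_shaker [([0.595, -0.069, 0.057], 0.93)]
scene sauce_cup [([0.383, -0.08, 0.019], 0.8)]
scene mustard_b [([0.647, 0.05, 0.121], 0.64)]
scene deli_cup [([0.598, -0.07, 0.055], 0.71), ([0.675, -0.313, 0.064], 0.59), ([0.44, 0.133, 0.105], 0.45)]
scene marker [([0.499, -0.083, 0.017], 0.53)]
top carafe [([0.455, 0.125, 0.109], 0.59)]
top neck [([0.456, 0.128, 0.108], 0.74)]
top spout [([0.458, 0.13, 0.115], 0.76)]
top handle [([0.454, 0.13, 0.109], 0.91)]
top pointer [([0.468, 0.137, 0.175], 0.85), ([0.652, 0.044, 0.151], 0.72)]
top stopper_knob [([0.463, 0.138, 0.176], 0.76)]
top drip_tray [([0.448, -0.252, 0.008], 0.84), ([0.498, -0.083, 0.015], 0.3)]
top salt_shaker [([0.606, -0.07, 0.077], 0.71), ([0.498, -0.082, 0.016], 0.24)]
top sauce_cup [([0.372, -0.082, 0.014], 0.79)]
top mustard_b [([0.652, 0.044, 0.151], 0.58)]
top deli_cup [([0.68, -0.318, 0.06], 0.93), ([0.377, -0.083, 0.02], 0.45)]
top marker [([0.496, -0.081, 0.017], 0.63)]
1.3 [[-0.96  0.3  -0.  ]
 [ 0.3   0.96  0.  ]
 [ 0.    0.   -1.  ]]
```

View pics/scene0.png

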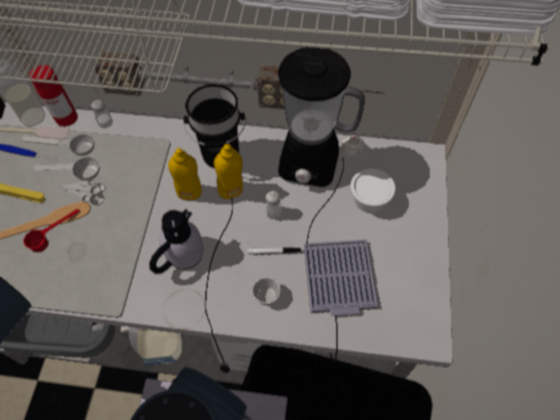

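View pics/top0.png

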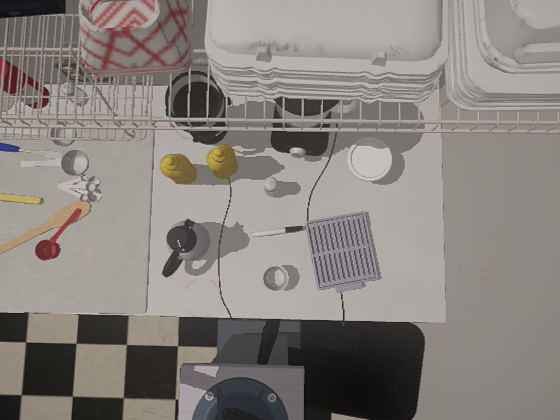

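The scene view shows the carafe at about (180,240) with its handle to the lower left (160,262) and spout at the upper right (188,213). The tray is at (340,275) with its lip below. The top view shows the carafe at (182,238), handle at (172,268), and the tray at (343,250), slightly turned, with its lip at (349,286). Next I'll fit the carafe and tray from the depth.

```bash
cat > h.py <<'E'
import numpy as np,cv2
from bench import manip
def cloud(c,d):
    k=manip.get_calibration(c);K=np.array(k["camera_matrix"]);R=np.array(k["R"]);t=np.array(k["t"])
    v,u=np.indices(d.shape); X=np.dstack([(u-K[0,2])/K[0,0]*d,(v-K[1,2])/K[1,1]*d,d])
    return (X-t)@R
def pix(c,P):
    k=manip.get_calibration(c);q=np.array(k["camera_matrix"])@(np.array(k["R"])@P+np.array(k["t"]));return q[:2]/q[2]
def rot(yaw): # tool down; closing (y) axis at angle yaw in world
    y=np.array([np.cos(yaw),np.sin(yaw),0]);z=np.array([0,0,-1.]);return np.column_stack([np.cross(y,z),y,z])
E
python3 - <<'E'
from h import *
out=[]
for c in ("scene","top"):
    p=cv2.imread(f"pics/{c}0.png");d=np.load(f"pics/{c}0.npy");P=cloud(c,d);ok=d>0
    near=ok&(np.hypot(P[...,0]-.46,P[...,1]-.137)<.13)
    z=P[...,2]; g=p.max(2)
    m=near&(z>.168)&(z<.19)
    if m.sum(): 
        (cc,r)=cv2.minEnclosingCircle(P[m][:,:2].astype(np.float32)); print(c,"knob",m.sum(),P[m].mean(0).round(4),np.round(cc,4),round(r,4))
    m=near&(z>.06)&(z<.2)
    r=np.hypot(P[...,0]-.46,P[...,1]-.137); h=near&(z>.03)&(z<.125)&(r>.065)&(g<90); q=P[h]
    print(c,"handle",len(q),q.mean(0).round(4), 'dir', np.degrees(np.arctan2(q[:,1].mean()-.137,q[:,0].mean()-.46)).round(1),'far',q[np.argmax(r[h])].round(3))
    m=ok&(abs(P[...,0]-.45)<.13)&(abs(P[...,1]+.255)<.12)&(z>.0055)&(z<.03)
    n,l,s,ce=cv2.connectedComponentsWithStats(m.astype(np.uint8)); i=1+np.argmax(s[1:,4])
    q=P[l==i]; rc=cv2.minAreaRect(q[:,:2].astype(np.float32)); print(c,"tray",len(q),q.mean(0).round(4),rc, cv2.boxPoints(rc).round(3).tolist())
    u,v=pix(c,np.array([.46,.137,.1])).astype(int); a=p[v-45:v+50,u-45:u+45]; a=cv2.resize(a,None,fx=4.4,fy=4.4,interpolation=cv2.INTER_CUBIC); out.append(cv2.convertScaleAbs(a,alpha=1.6,beta=20))
    print(c,'crop origin',u-45,v-45)
cv2.imwrite("pics/crop0.png",np.hstack(out))
E
```

```text
scene knob 334 [0.4641 0.1395 0.1719] [0.4646 0.1388] 0.0268
scene handle 204 [0.3878 0.1769 0.0855] dir 151.1 far [0.373 0.185 0.084]
scene tray 4346 [ 0.4428 -0.254   0.0109] ((0.4385043978691101, -0.25490444898605347), (0.20382557809352875, 0.16126510500907898), 10.745939254760742) [[0.3230000138282776, -0.19499999284744263], [0.3529999852180481, -0.3529999852180481], [0.5540000200271606, -0.3149999976158142], [0.5239999890327454, -0.15700000524520874]]
scene crop origin 133 191
top knob 378 [0.4652 0.1388 0.1723] [0.4653 0.1395] 0.0258
top handle 141 [0.3919 0.1756 0.087 ] dir 150.5 far [0.375 0.184 0.09 ]
top tray 4316 [ 0.4462 -0.2539  0.0114] ((0.45114782452583313, -0.2533704936504364), (0.24505722522735596, 0.16050365567207336), 11.353339195251465) [[0.3149999976158142, -0.19900000095367432], [0.34700000286102295, -0.35600000619888306], [0.5870000123977661, -0.30799999833106995], [0.5550000071525574, -0.1509999930858612]]
top crop origin 139 196
```

View pics/crop0.png

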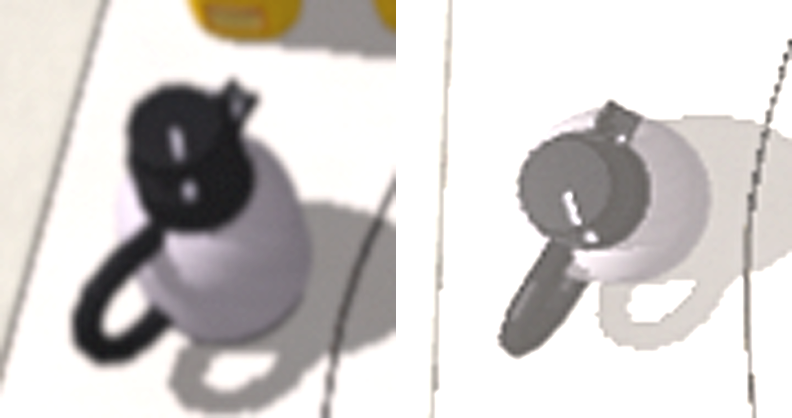

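The crop shows the spout at upper right and the handle at lower left. The pointer faces down and right, roughly 2.15 rad clockwise of the spout, so the stopper is shut. The carafe axis is at about (0.465, 0.139) with a yaw of about -26°. I'll refine the tray fit and then grasp.

Run:
```python
from h import *
for c in ("scene","top"):
    d=np.load(f"pics/{c}0.npy");P=cloud(c,d);z=P[...,2]
    m=(d>0)&(abs(P[...,0]-.45)<.13)&(abs(P[...,1]+.255)<.12)&(z>.0065)&(z<.03)
    m=cv2.morphologyEx(m.astype(np.uint8),cv2.MORPH_OPEN,np.ones((7,7)))
    q=P[m>0]; rc=cv2.minAreaRect(q[:,:2].astype(np.float32)); a=np.radians(rc[2]); ux=np.array([np.cos(a),np.sin(a)]);uy=np.array([-ux[1],ux[0]])
    s=q[:,:2]@ux;t=q[:,:2]@uy
    mid=abs(t-np.median(t))<.03; off=abs(t-np.median(t))>.045
    tc=(t.min()+t.max())/2
    print(c,rc,'lip-far',np.ptp(s[mid]),'body',np.ptp(s[off]),'origin',((s[off].min()+s[off].max())/2*ux+tc*uy).round(4))
yaw=np.radians(-26);R=rot(yaw+np.pi/2);p=np.array([.465,.139,.26])
for R_,q in((R,p),(rot(np.radians(101)),np.array([.45,-.254,.2]))): print(manip.inverse_kinematics(q,R_))
manip.move_ptp(p,R)
manip.move_l([.465,.139,.111],max_speed=.12)
print(manip.current_force())
manip.set_gripper(0.0,60)
print(manip.current_grip_width(),manip.current_grip_force(),manip.current_force(),manip.current_time())
```

```text
scene ((0.44110262393951416, -0.2440354824066162), (0.19738765060901642, 0.11335145682096481), 8.577960968017578) lip-far 0.1967199573455236 body 0.07192966927023564 origin [ 0.393  -0.2513]
top ((0.44313907623291016, -0.2562509775161743), (0.19445832073688507, 0.1568019986152649), 13.986034393310547) lip-far 0.19445830483621118 body 0.19227533221081455 origin [ 0.4442 -0.256 ]
[ 1.94511886e-01  2.01406467e-01  1.77786394e+00 -4.44089210e-16
  1.16232225e+00 -9.22498836e-01]
[-6.03975154e-01  3.27217714e-01  1.77023748e+00 -4.44089210e-16
  1.04413746e+00 -2.36675770e+00]
[ 0.69058561 -0.25464436  0.89329865]
0.7044800461561395 63.75410556793213 [-0.36019941  1.97341376  7.36732439] 4.8417
```

Run:
```python
from h import *
a=np.radians(11); ux=np.array([np.cos(a),np.sin(a)]);uy=np.array([-ux[1],ux[0]])
for c in ("scene","top"):
    d=np.load(f"pics/{c}0.npy");P=cloud(c,d);z=P[...,2]
    m=(d>0)&(abs(P[...,0]-.45)<.13)&(abs(P[...,1]+.255)<.12)&(z>.0055)&(z<.03)
    q=P[m]; s=q[:,:2]@ux;t=q[:,:2]@uy
    tm=(np.percentile(t,.5)+np.percentile(t,99.5))/2
    for nm,w in(("lip",abs(t-tm)<.03),("left",(t-tm>.045)&(t-tm<.075)),("right",(t-tm<-.045)&(t-tm>-.075))):
        lo,hi=s[w].min(),s[w].max(); h,e=np.histogram(s[w],np.arange(lo,hi+.004,.004)); 
        good=e[:-1][h>max(3,.35*np.median(h))]
        print(c,nm,lo.round(4),hi.round(4),good.min().round(4),(good.max()+.004).round(4),h[:5],h[-14:])
    print(c,'tc',tm.round(4),np.percentile(t,[.5,99.5]).round(4), [ (s0*ux+tm*uy).round(4).tolist() for s0 in (.385,.39,.395)])
```

```text
scene lip 0.2669 0.4827 0.2869 0.4829 [3 2 0 2 1] [35 30 34 30 35 35 26 30 28 31 36 29 46 28]
scene left 0.3009 0.5353 0.3009 0.4809 [23 16 19 16 17] [3 0 0 1 1 3 2 2 1 2 1 1 2 1]
scene right 0.294 0.4992 0.302 0.482 [ 1  3 26 13 18] [14 18 15 15 17 19 16 22 15  3  0  0  0  1]
scene tc -0.3259 [-0.4129 -0.239 ] [[0.4401, -0.2465], [0.445, -0.2455], [0.4499, -0.2446]]
top lip 0.2666 0.4835 0.2906 0.4826 [1 3 3 3 1] [32 30 35 34 32 32 34 32 31 36 34 36 34  5]
top left 0.3019 0.535 0.3019 0.4819 [12 18 18 17 13] [4 2 4 2 3 2 3 4 3 1 3 3 1 1]
top right 0.2793 0.4926 0.3033 0.4833 [1 0 0 0 0] [18 17 18 17 15 18 16 18 16 18 17  1  0  1]
top tc -0.3275 [-0.4142 -0.2408] [[0.4404, -0.248], [0.4453, -0.2471], [0.4502, -0.2461]]
```

The tray centre is (0.4485, -0.253) with a yaw of 11°. The body measures 0.180 m and the width 0.1605 m, which match the given sizes. Next I carry the carafe over.

Run:
```python
from h import *
x,y=.4485,-.253;R=rot(np.radians(101))
manip.move_l([.465,.139,.235],max_speed=.1)
print(manip.current_grip_width(),manip.current_force())
manip.move_l([x,y,.235],R,max_speed=.12)
manip.move_l([x,y,.130],max_speed=.1)
p,_=manip.grab_frame("scene");cv2.imwrite("pics/s1.png",p[:,:,::-1])
z=.130
while z>.117:
    z-=.0015; manip.move_l([x,y,z],max_speed=.03); f=manip.current_force(); print(round(z,4),f.round(1))
    if f[2]>-3: break
print(manip.current_time(),manip.current_grip_width())
```

```text
0.6976441599620745 [ 0.45048589 -0.48824021 -8.81812447]
0.1285 [ 0.2 -0.  -8.4]
0.127 [ 0.   0.9 -8.9]
0.1255 [-0.2 -0.4 -8.5]
0.124 [-0.7 -0.1 -6.8]
0.1225 [-1.8  5.2 11.2]
12.15 0.704537959148201
```

View pics/s1.png

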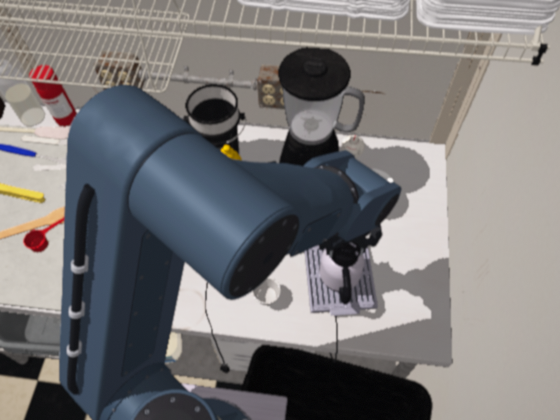

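The picture shows the carafe upright over the tray (345,270), with its handle towards the lip (345,295). It has touched down with 11 N on the tool, so I release, back off and measure the knob.

Run:
```python
from h import *
manip.set_gripper(1.0)
manip.move_l([.4485,-.253,.27],max_speed=.15)
q=np.array(manip.current_qpos());print(q.round(3)); q[0]+=.9; manip.move_j(q)
out=[]
for c in ("scene","top"):
    p,d=manip.grab_frame(c);P=cloud(c,d);z=P[...,2];r=np.hypot(P[...,0]-.4485,P[...,1]+.253)
    m=(d>0)&(z>.178)&(z<.20)&(r<.08)
    (cc,rr)=cv2.minEnclosingCircle(P[m][:,:2].astype(np.float32)); print(c,"knob",m.sum(),P[m].mean(0).round(4),np.round(cc,4),round(rr,4))
    h=(d>0)&(z>.04)&(z<.14)&(r>.065)&(r<.12)&(p.max(2)<90); g=P[h]
    if len(g): print('handle',len(g),np.degrees(np.arctan2(g[:,1].mean()-cc[1],g[:,0].mean()-cc[0])))
    u,v=pix(c,np.array([.4485,-.253,.1])).astype(int); a=cv2.resize(p[v-45:v+50,u-45:u+45,::-1],None,fx=4.4,fy=4.4,interpolation=cv2.INTER_CUBIC); out.append(cv2.convertScaleAbs(a,alpha=1.5,beta=20))
    print([(np.round(k["at"],3),k["confidence"]) for k in manip.look_for(c,"stopper_knob")[:2]])
cv2.imwrite("pics/crop1.png",np.hstack(out)); print(manip.current_time())
```

```text
[-0.604  0.248  1.694 -0.     1.2   -2.367]
scene knob 396 [ 0.4458 -0.2516  0.1837] [ 0.4476 -0.251 ] 0.0268
handle 205 -171.533439982499
[(array([ 0.443, -0.253,  0.187]), 0.9), (array([ 0.422, -0.248,  0.116]), 0.35)]
top knob 402 [ 0.4479 -0.2519  0.1845] [ 0.4475 -0.2523] 0.0257
handle 148 -172.46545902385358
[(array([ 0.446, -0.253,  0.189]), 0.75)]
15.5083
```

View pics/crop1.png

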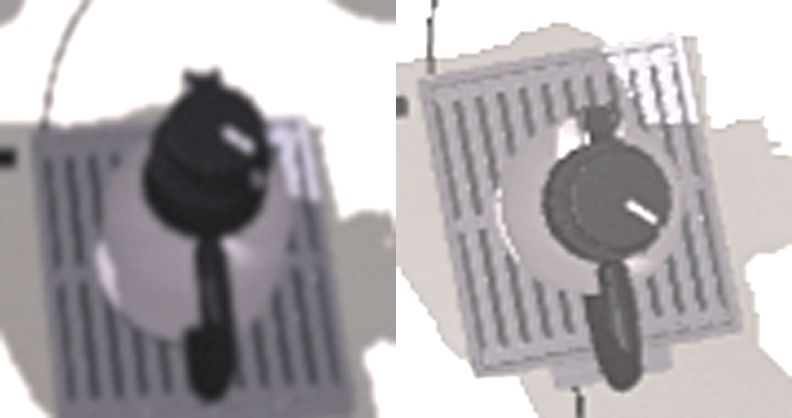

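The carafe stands on the tray with a yaw of about 8° and its handle at the lip. The stopper line on the knob (top crop (628,203) to (655,222)) points right and towards the robot, so it is still shut. I measure the line and turn the knob.

```bash
cat >> h.py <<'E'
def pointer(tag,c=(.4475,-.252)):
    res=[]
    for cam in("scene","top"):
        p,d=manip.grab_frame(cam);P=cloud(cam,d);r=np.hypot(P[...,0]-c[0],P[...,1]-c[1])
        k=(d>0)&(P[...,2]>.178)&(P[...,2]<.2)&(r<.027); m=k&(p.min(2)>p.min(2)[k].mean()+35)
        q=P[m][:,:2]; cc=np.array(cv2.minEnclosingCircle(P[k][:,:2].astype(np.float32))[0])
        w=np.linalg.eigh(np.cov(q.T))[1][:,1] if len(q)>2 else np.zeros(2); w=w*np.sign(w@(q.mean(0)-cc))
        h=(d>0)&(P[...,2]>.04)&(P[...,2]<.14)&(r>.065)&(r<.12)&(p.max(2)<90); g=P[h].mean(0)[:2]-cc
        a=np.arctan2(w[1],w[0]);b=np.arctan2(*(q.mean(0)-cc)[::-1]);s=np.arctan2(-g[1],-g[0])
        print(cam,len(q),'axis',cc.round(4),'line',a.round(3),'centroid',b.round(3),'spout',s.round(3),'joint',(s-a).round(3)); res.append(p)
        u,v=pix(cam,np.array([*c,.1])).astype(int); x=cv2.resize(p[v-45:v+50,u-45:u+45,::-1],None,fx=4.4,fy=4.4,interpolation=cv2.INTER_CUBIC); res[-1]=cv2.convertScaleAbs(x,alpha=1.5,beta=20)
    cv2.imwrite(f"pics/{tag}.png",np.hstack(res))
E
python3 - <<'E'
from h import *
pointer("c2"); 
q=np.array(manip.inverse_kinematics([.4475,-.252,.25],rot(np.radians(101)))); q[5]=1.16
manip.move_j(q); manip.move_l([.4475,-.252,.166],max_speed=.12); print(manip.current_force().round(2),manip.current_ee_pos().round(4))
manip.set_gripper(0.0,30); print(manip.current_grip_width(),manip.current_grip_force(),manip.current_force().round(2),manip.current_ft_torque().round(2),manip.current_time(),manip.current_qpos().round(3))
E
```

```text
scene 30 axis [ 0.4467 -0.2514] line -2.507 centroid -1.413 spout 0.144 joint 2.651
top 13 axis [ 0.4481 -0.2521] line -2.141 centroid -2.126 spout 0.132 joint 2.274
[-0.5   0.23  0.6 ] [ 0.4479 -0.2522  0.1666]
0.5690904516714017 30.44910982805959 [-0.11  2.66  5.84] [ 0.45 -0.04  0.02] 19.85 [-6.030e-01  3.660e-01  1.809e+00  1.000e-03  9.660e-01  1.160e+00]
```

Run:
```python
from h import *
q=np.array(manip.current_qpos()); q0=q[5]
for k in range(1,4):
    q[5]=1.16-2.27*k/3; manip.move_j(q); print(manip.current_qpos()[5].round(3),manip.current_force().round(1),manip.current_ft_torque().round(2),manip.current_grip_width())
manip.set_gripper(1.0); e=manip.current_ee_pos(); manip.move_l([e[0],e[1],.27],max_speed=.12)
q=np.array(manip.current_qpos()); q[0]+=.9; manip.move_j(q)
pointer("c3"); print(manip.current_time())
```

```text
0.406 [ 1.  -2.  -4.2] [-0.53 -0.14 -0.01] 0.5704589626869108
-0.35 [ 2.  -0.3 -4.2] [-0.09 -0.57  0.03] 0.5707111818852626
-1.107 [ 1.1  1.4 -4.1] [ 0.33 -0.46 -0.02] 0.5693424474274914
scene 30 axis [ 0.4454 -0.2514] line -1.557 centroid -0.096 spout 0.204 joint 1.76
top 15 axis [ 0.4459 -0.2513] line 0.185 centroid 0.17 spout 0.203 joint 0.018
25.3083
```

View pics/c3.png

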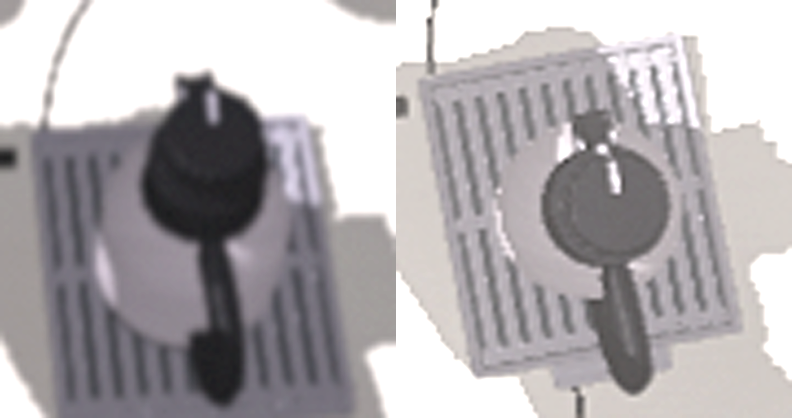

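The line on the knob now points at the spout (top crop: line (605,150) to (617,190), spout (594,125)). I'll cross-check the spout's direction independently of the handle.

Run:
```python
from h import *
from scipy.optimize import least_squares
p,d=manip.grab_frame("top");P=cloud("top",d);g=p.min(2).astype(float)
r=np.hypot(P[...,0]-.446,P[...,1]+.2514);z=P[...,2]
m=(d>0)&(z>.14)&(z<.172)&(r>.034)&(r<.055)&(P[...,0]>.47); q=P[m]
print('spout pts',len(q),q.mean(0).round(4),'ang',np.arctan2(q[:,1].mean()+.2514,q[:,0].mean()-.446).round(3))
k=(d>0)&(z>.178)&(z<.2)&(r<.027); w=np.where(k,np.clip(g-np.median(g[k])-12,0,None),0)
c=np.array([(P[k][:,0].min()+P[k][:,0].max())/2,(P[k][:,1].min()+P[k][:,1].max())/2]); X=P[k][:,:2];W=w[k]
mu=(X*W[:,None]).sum(0)/W.sum(); C=np.cov(X.T,aweights=W); e=np.linalg.eigh(C)[1][:,1];e*=np.sign(e[0])
print('line',np.arctan2(e[1],e[0]).round(3),'centroid',np.arctan2(*(mu-c)[::-1]).round(3),c.round(4))
for jt in(-.1,0,.1): print(jt,pix("top",np.array([.446+.024*np.cos(.2-jt),-.2514+.024*np.sin(.2-jt),.185])).round(2))
for y in(.1,.2,.3): print('spout',y,pix("top",np.array([.446+.048*np.cos(y),-.2514+.048*np.sin(y),.154])).round(2),'handle',pix("top",np.array([.446-.104*np.cos(y),-.2514-.104*np.sin(y),.087])).round(2))
u,v=pix("top",np.array([.446,-.252,.16])).astype(int); print('origin',u-25,v-28)
a=p[v-28:v+45,u-25:u+25,::-1];cv2.imwrite("pics/z4.png",cv2.convertScaleAbs(cv2.resize(a,None,fx=8,fy=8,interpolation=cv2.INTER_NEAREST),alpha=1.6,beta=15))
```

```text
spout pts 64 [ 0.486  -0.2424  0.1525] ang 0.221
line 0.182 centroid 0.156 [ 0.4454 -0.2512]
-0.1 [347.01 239.26]
0 [348.06 239.01]
0.1 [349.13 238.87]
spout 0.1 [346.17 229.15] handle [348.54 293.95]
spout 0.2 [344.11 229.42] handle [352.82 293.39]
spout 0.3 [342.08 229.9 ] handle [357.02 292.41]
origin 323 221
```

View pics/z4.png

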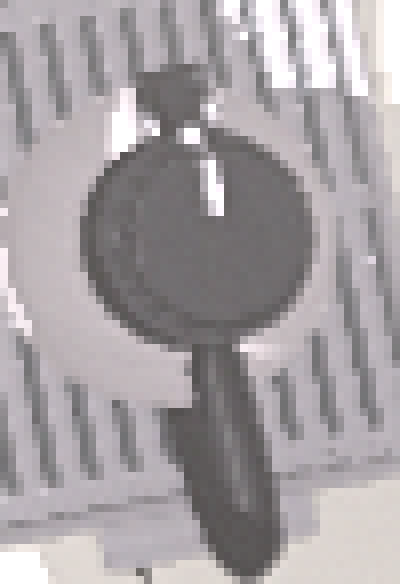

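The zoom shows the pointer at (190,133), between the ribs at (150,128) and (210,110). The separate estimates put the joint at 0.02 to 0.06 rad, within 0.15. The carafe axis is about 3 mm from the tray centre, with yaw 0.20 against the tray's 0.19. The arm is clear, so I'm handing in.

```bash
python3 -c "
from bench import manip
print(manip.sign_off())"
```

```text
the job is handed in; nothing more can be done
None
```

The job is handed in, though `sign_off()` returned no verdict: by my measurements the carafe stands let go, about 3 mm from the tray's centre with its handle at the lip, and the pointer is between the ribs (joint about 0.02–0.06 rad).

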